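# Set and lock the last leg of the upturned tea tray

### The arm

A 6-joint arm with a two-finger parallel gripper is mounted at the origin on the work surface. World frame = base frame: x ahead of the robot, y to its left, z up, the work surface at z = 0. Lengths are in m, angles in rad, forces in N, time in s.
With the tool pointing down it reaches from about 0.35 to 0.975 m from the base axis. Payload 4.9 kg.
Tool frame: the origin (TCP) lies midway between the tips of the shut fingers; the grasp point (between the pads) lies 19 mm behind it; z points along the fingers, y is the line along which they close (so a half turn about z gives the same grasp; the last joint's range is limited). The gripper opens to 85 mm and grips with 20 to 120 N. Pads are 22 mm wide; open, the fingers measure 114 mm over their backs; the gripper's body (76 mm by 85 mm) begins 54 mm behind the grasp point. The pads swing forward as they close: fully open they stand 13 mm farther back than shut.
Start: joints at [1.074, 0.053, 1.613, -0, 1.476, -0.119], TCP at [0.231, 0.581, 0.231] pointing down, gripper open.
Joint ranges: [-3.01, 3.01], [-1.01, 2.22], [0.06, 2.58], [-1.02, 4.17], [0.09, 2.62], [-3.14, 3.14]. Speed limits (rad/s): [2.57, 2.57, 3.14, 3.14, 3.14, 3.14].

### API

Orientations are given as a unit quaternion [w, x, y, z].
In Python, from plant import manip, viewer, monitor gives the robot as it stands (manip), with the cameras (viewer) and the readings (monitor).
- The arm moves only by the shell command python3 shift.py 'ROWS'. ROWS is one flat JSON list of numbers that holds 1 to 5 rows one after another, with no inner brackets; each row has 7 numbers: the opening from 0.0 (shut) to 1.0 (fully open), then dx, dy, dz in shares of the most that a row can go, 1 being 62.5 mm, then a rotation vector rx, ry, rz in a scale on which 1.0 is pi rad; each row shifts and turns the commanded pose from where the row before left it, along the tool's axes as they then stand; what a row does not reach is not made up. A row lasts 1/8 s, in which the tool goes at most 0.0625 m and 0.188 rad, less where a joint would pass 70% of its speed; a pose out of reach is approached as far as the arm can. The fingers move at their own pace and stop on an object; the grip force is fixed at half the most. Time passes only in rows, so rows that do not move let the fingers close. It prints the time, the measured TCP pose, the force, the opening and the grip force at its end. A shift or turn number past 1, either way, is cut back to 1. Input that does not fit is refused with a message, and nothing moves.
- monitor.state(): the state, without advancing time (a new reading comes with each control period).
- viewer.grab_frame(name): name is "side" or "top" or "wrist"; returns the picture (420x560x3 uint8, red, green, blue); there is no depth.
- viewer.camera_params(name): a dict with "intrinsics" (3x3 intrinsics, pixels), "k1" (the pictures are not rectified: a ray, as slopes to the right and down, at radius r is drawn at 1 + k1 r^2 times it, then the intrinsics apply), "xyz" and "orientation" of the camera in the world. Camera axes: x right, y down, z forward; pixel columns grow to the right and rows downward; lengths in m; the calibration is good to about 2 mm. A picture is of the moment at which its call begins: read the wrist's pose just before it. camera_params takes no time and is no camera call; for the wrist camera it gives the pose at the moment of the call.
- manip.job_done(): hands the job in; it is judged then, once.
The state is a dict: "time": time; "joint_pos": joint angles; "joint_vel": joint speeds; "joint_efforts": joint torques, N m; "tool_pos": TCP position; "tool_rot": TCP orientation; "contact_force": force on the tool from outside, world axes, zero at the start; "ft_torque": the same for the moment, N m; "gripper_width": opening from 0.0 (shut) to 1.0 (fully open); "grasp_force": force on a finger pad.
Only numpy, scipy, OpenCV 4.12 (cv2) and the standard library are available. Lean on these libraries where they do the work, as an engineer would, in place of code of your own. Each camera call takes 0.05 s, during which the arm holds its last target. There are 200 camera calls.

### The job

The copper serving tray lies upside down while its telescopic legs are set; three are done. Take the fourth leg by its rubber foot, pull it up until its red band has just come clear of the cam ring, and only then, never letting go of the foot, swing the red cam lever fully closed (a finger of the holding gripper can push it round as the gripper turns about the leg). Finish while still gripping the foot, with the leg at its mark and the lever closed, and do not disturb the glass cups, saucers and jar.

Things in the scene. Friction and masses are not known exactly. Their poses are not given: they have to be found in the camera images.
- tray: Copper-coloured aluminium tray, 290 x 412 mm, 24 mm high, upside down and immovable. Origin: its centre, on the worktop; z up, x across (away from the robot at yaw 0), y along it. Four telescopic legs rise at x = +-105, y = +-160 mm; three, feet 184 mm above the worktop, are set and locked. The leg to set is at x = -105, y = +160 mm.
- ring_top (a point): Centre of the top of the cam ring of the leg to set, on the leg's axis, 130 mm above the worktop; the red band must come just clear of this level. The black ring (26 mm across, 12 mm high) carries the lever; the fixed collar (27 mm) and outer tube (21 mm) below it are also slimmer than the foot, so fingertips may reach down beside them.
- leg (a joint): Pull-out of the leg to set, m: 0 fully in (its start, and where it slides back by its own weight, 1.2 N, if let go with the lever open), 0.032 with the red band's lower edge level with the top of the cam ring, 0.055 at the upper stop. Slides freely. Closing the lever clamps it.
- band (a point): Centre of the lower edge of the 5 mm high red band on the 16 mm leg tube; hidden in the outer tube until the leg is pulled up. At the mark it coincides with ring_top.
- foot: Grey rubber foot, a cylinder 32 mm across and 20 mm high on top of the leg to set; origin: centre of its underside, 132 mm above the worktop when the leg is fully in. It swivels freely on the leg about the vertical, so the gripper can turn while holding it.
- lever (a joint): Angle of the cam lever of the leg to set, rad: 0 fully closed, at a stop (blade points along the tray's +x, like the other three), 1.05 fully open (counter-clockwise seen from above); closing is clockwise. It turns about the leg's own axis, stays where it is left, and needs about 0.12 N m, a little more over the last third as it clamps.
- lever_end (a point): Middle of the outer edge of the red lever blade, 46 mm from the leg's axis, 144 mm above the worktop. The blade is upright and radial, 7 to 10 mm thick, 19 to 47 mm from the axis, its top 170 mm above the worktop (40 mm above ring_top): fingertips that hold the foot at mid-height and reach below it still meet the blade with the leg at the mark.
- cup1: Glass cup, 76 mm across, 85 mm high; origin: centre of its underside. To be left alone.
- cup2: Glass cup like cup1. To be left alone.
- cup3: Glass cup like cup1. To be left alone.
- cup4: Glass cup like cup1. To be left alone.
- saucers: Stack of four white saucers, 136 mm across, 35 mm high; origin: centre of its underside. To be left alone.
- jar: Closed glass jar with a steel twist cap, 90 mm across, 130 mm high; origin: centre of its underside. To be left alone.

How it is judged:
By the outcome, as a careful person would: the job done as asked, in the order asked, and still so for the second after the job is handed in, while the arm keeps its last pose, push and grip.
It also fails if it takes over 40 s, if anything falls off the work surface, if the arm or the gripper's body presses on something with over 40 N, if the wrist force passes 120 N, or if a joint passes its speed limit or range.

## Working session

There is one attempt and no reset: what is moved stays moved. The work goes in short steps, Python scripts to look and compute and a shell command to move; the robot and the scene stay as the last step left them, time stands still between calls to the robot, and variables do not carry over. Pictures are saved under pics/ and viewed, at most 10 in all, crops included, and the job is handed in when it is done.

```bash
ls; mkdir -p pics
python3 - <<'E'
from plant import manip, viewer, monitor
import cv2,numpy as np
np.set_printoptions(precision=4,suppress=True)
ims=[]
for n in ["side","top","wrist"]:
    p=viewer.camera_params(n); im=viewer.grab_frame(n); print(n,p); cv2.imwrite(f"pics/{n}0.png",im[...,::-1])
s=monitor.state(); print(s)
E
```

```text
pics
plant.py
shift.py
side {'intrinsics': array([[429.9877,   0.    , 287.6297],
       [  0.    , 429.9877, 204.9789],
       [  0.    ,   0.    ,   1.    ]]), 'k1': -0.061464882787999935, 'xyz': array([ 0.3967, -0.8386,  1.1016]), 'orientation': array([-0.3455,  0.9353, -0.0744,  0.0181])}
top {'intrinsics': array([[381.9005,   0.    , 274.3355],
       [  0.    , 381.9005, 214.7342],
       [  0.    ,   0.    ,   1.    ]]), 'k1': -0.07416967488170562, 'xyz': array([ 0.395 , -0.0269,  1.1016]), 'orientation': array([ 0.0505, -0.6961,  0.715 , -0.0399])}
wrist {'intrinsics': array([[378.0283,   0.    , 275.8174],
       [  0.    , 378.0283, 204.8107],
       [  0.    ,   0.    ,   1.    ]]), 'k1': -0.03887610600653028, 'xyz': array([0.1566, 0.6089, 0.3731]), 'orientation': array([0.1285, 0.8173, 0.5552, 0.0859])}
{'time': 0.15, 'joint_pos': array([ 1.074 ,  0.0532,  1.614 , -0.    ,  1.476 , -0.119 ]), 'joint_vel': array([ 0.0013, -0.0007, -0.0049, -0.0009, -0.0008, -0.0007]), 'joint_efforts': array([ -0.0001, -39.4243, -37.0722,  -0.0002,   0.0047,  -0.    ]), 'tool_pos': array([0.2303, 0.5805, 0.2303]), 'tool_rot': array([-0.0002,  0.1878,  0.9822, -0.0008]), 'contact_force': array([-0.4079,  0.7251,  0.9947]), 'ft_torque': array([ 0.0254, -0.0175,  0.0677]), 'grasp_force': 0.0, 'gripper_width': 1.0044358655454972}
```

View pics/top0.png

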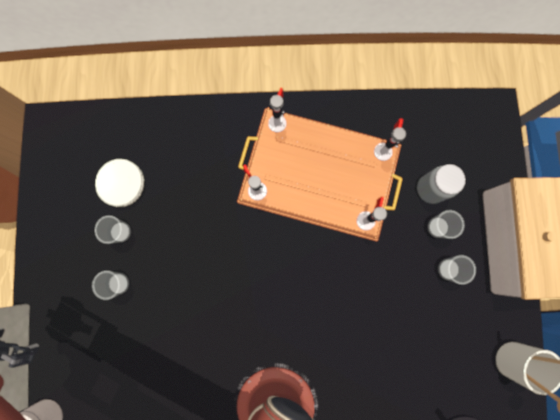

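View pics/side0.png

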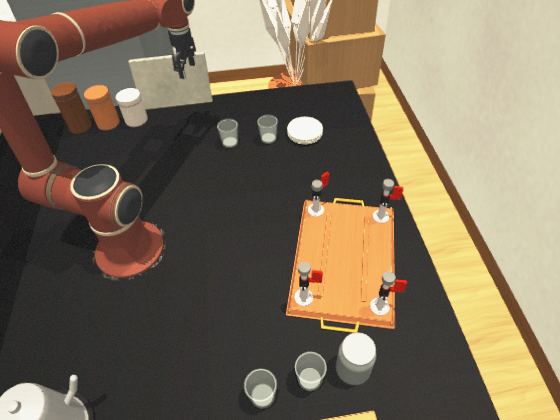

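The top view shows the tray with its lower-left leg open (foot about (255,183), lever tip about (247,169)). The side view shows the same leg's foot at about (317,186) and its lever at (325,178). I'll measure these next.

```bash
cat > h.py <<'E'
import numpy as np,cv2
from scipy.spatial.transform import Rotation as R
from plant import manip, viewer, monitor
np.set_printoptions(precision=4,suppress=True)
def rot(q): return R.from_quat(np.r_[q[1:],q[0]]).as_matrix()
def ray(p,uv):
    K=p["intrinsics"]; d=np.array([p["k1"],0,0,0,0.])
    # given model: factor 1+k1 r^2 with r undistorted slope -> OpenCV model
    x=cv2.undistortPointsIter(np.array([[uv]],float),K,d,None,None,(3,50,1e-10))[0,0]
    return p["xyz"],rot(p["orientation"])@np.r_[x,1]
def onz(p,uv,z):
    o,d=ray(p,uv); return o+d*(z-o[2])/d[2]
def tri(ps,uvs):
    A=0;b=0
    for p,uv in zip(ps,uvs):
        o,d=ray(p,uv); d=d/np.linalg.norm(d); M=np.eye(3)-np.outer(d,d); A=A+M;b=b+M@o
    return np.linalg.solve(A,b)
def proj(p,X):
    c=rot(p["orientation"]).T@(np.asarray(X)-p["xyz"]); x=c[:2]/c[2]
    x=x*(1+p["k1"]*(x@x)); return p["intrinsics"][:2,:2]@x+p["intrinsics"][:2,2]
E
python3 - <<'E'
from h import *
T=cv2.imread("pics/top0.png");S=cv2.imread("pics/side0.png")
pt=viewer.camera_params("top");ps=viewer.camera_params("side")
for n,im,p in (("top",T,pt),("side",S,ps)):
    h=cv2.cvtColor(im,cv2.COLOR_BGR2HSV)
    red=(((h[...,0]<4)|(h[...,0]>176))&(h[...,1]>200)&(h[...,2]>120)).astype(np.uint8)
    k,l,st,c=cv2.connectedComponentsWithStats(red)
    for i in range(1,k):
        if 12<st[i,4]<400: print(n,"red",st[i],c[i],onz(p,c[i],.155))
    cop=((h[...,0]>4)&(h[...,0]<16)&(h[...,1]>130)&(h[...,2]>120)).astype(np.uint8)
    cop=cv2.morphologyEx(cop,cv2.MORPH_CLOSE,np.ones((9,9)))
    cs,_=cv2.findContours(cop,0,2)
    cs=[q for q in cs if (lambda m:200<m[0]<400 and 80<m[1]<330)(cv2.minAreaRect(q)[0])]
    q=max(cs,key=cv2.contourArea)
    q4=cv2.approxPolyDP(cv2.convexHull(q),12,True)[:,0]
    for u in q4: print(n,"corner",u,onz(p,u.astype(float),.024)[:2])
a=cv2.resize(T[80:250,220:420],(800,600)[:1]*1+(680,) if 0 else (700,595),interpolation=cv2.INTER_CUBIC)
cv2.imwrite("pics/tc.png",a)
b=cv2.resize(S[160:330,280:420],(490,595),interpolation=cv2.INTER_CUBIC);cv2.imwrite("pics/sc.png",b)
E
```

```text
top red [395 119   8   8  30] [399.2667 122.5333] [ 0.7494 -0.345   0.155 ]
top red [244 165   6  11  18] [246.0556 170.1667] [0.6333 0.0547 0.155 ]
top red [377 198   5   8  20] [379.1 201.8] [ 0.5424 -0.2783  0.155 ]
top corner [265 108] [0.8542 0.007 ]
top corner [400 144] [ 0.7325 -0.386 ]
top corner [377 240] [ 0.4539 -0.3006]
top corner [237 202] [0.5736 0.0935]
side red [321 172   8  15  70] [324.5286 178.5286] [0.6299 0.0485 0.155 ]
side red [390 186  13  13 114] [396.5   192.886] [ 0.8277 -0.0448  0.155 ]
side red [309 271  13  12 107] [315.9065 276.9439] [ 0.5371 -0.2865  0.155 ]
side red [391 280  16  12 123] [398.8618 285.9837] [ 0.7361 -0.3464  0.155 ]
side corner [391 207] [0.8501 0.0082]
side corner [394 328] [ 0.7309 -0.3983]
side corner [286 315] [ 0.4535 -0.314 ]
side corner [305 200] [0.5777 0.0851]
```

View pics/tc.png

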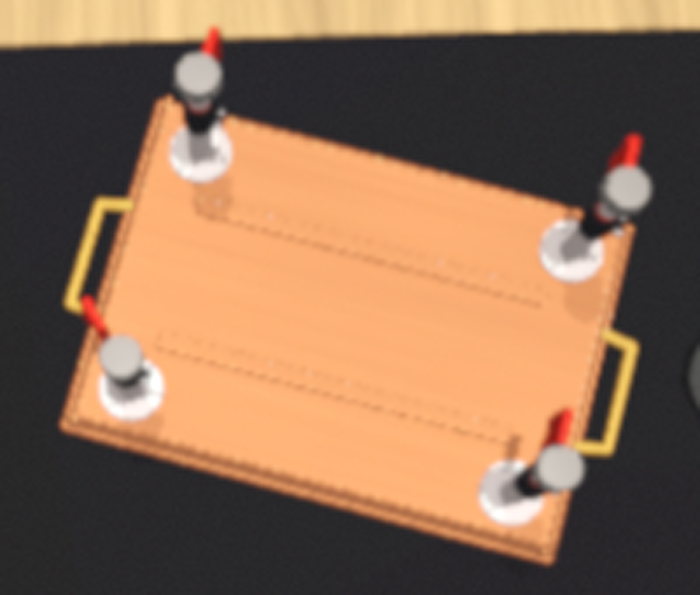

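View pics/sc.png

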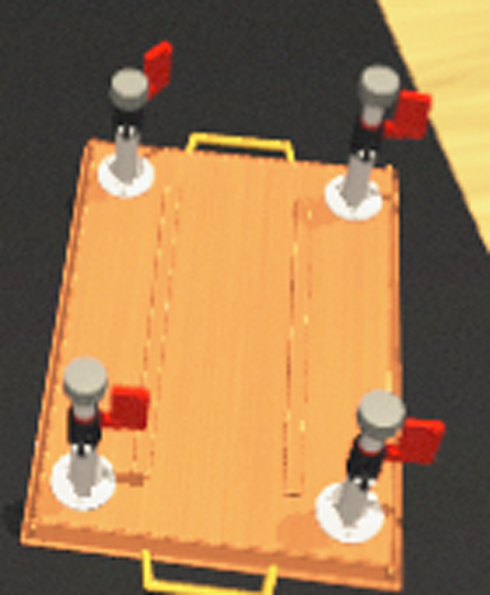

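The crops show the foot tops clearly. In the top crop they are at (198,72), (627,189), (560,468) and (121,355 – the open leg). In the side crop they are at (379,76), (381,403), (85,371) and (129,80 – the open leg). I'll fit the tray pose from these.

Run:
```python
from h import *
pt=viewer.camera_params("top");ps=viewer.camera_params("side")
t=np.array([[198,72],[627,189],[560,468],[121,355]])/3.5+[220,80]-.36
s=np.array([[379,76],[381,403],[85,371],[129,80]])/3.5+[280,160]-.36
m=np.array([[105,160],[105,-160],[-105,-160],[-105,160]])/1e3; z=[.184,.184,.184,.152]
P=[]
for i in range(4):
    a=onz(pt,t[i],z[i]);b=onz(ps,s[i],z[i]);c=tri([pt,ps],[t[i],s[i]]);print(a[:2],b[:2],c); P.append((a[:2]+b[:2])/2)
P=np.array(P);c=P.mean(0);Q=P-c
yaw=np.arctan2((m[:,0]*Q[:,1]-m[:,1]*Q[:,0]).sum(),(m*Q).sum())
Rm=np.array([[np.cos(yaw),-np.sin(yaw)],[np.sin(yaw),np.cos(yaw)]])
print("centre",c,"yaw",yaw,"res",P-c-m@Rm.T,"leg",c+Rm@m[3])
h=monitor.state();Rt=rot(h["tool_rot"]);print(Rt)
print("lever closed dir",yaw,"open",yaw+1.05, "tool y angle",np.arctan2(Rt[1,1],Rt[0,1]))
```

```text
[ 0.806  -0.0269] [ 0.804  -0.0211] [ 0.8019 -0.0269  0.191 ]
[ 0.7094 -0.3317] [ 0.7103 -0.327 ] [ 0.708  -0.33    0.1893]
[ 0.5095 -0.2702] [ 0.5095 -0.2664] [ 0.509  -0.2691  0.1883]
[0.605  0.0347] [0.6031 0.039 ] [0.6029 0.0343 0.1573]
centre [ 0.6571 -0.1462] yaw -0.29936614254963884 res [[ 0.0004  0.0003]
 [-0.0004  0.0007]
 [-0.0001 -0.0002]
 [ 0.0001 -0.0008]] leg [0.604  0.0376]
[[-0.9295  0.3689 -0.0007]
 [ 0.3689  0.9295 -0.0014]
 [ 0.0002 -0.0016 -1.    ]]
lever closed dir -0.29936614254963884 open 0.7506338574503613 tool y angle 1.193013637179874
```

The rows are not in the units I measure in: shifts go in shares of 62.5 mm and turns go in shares of pi rad. I convert before sending: -0.045 m is -0.72, -0.03 m is -0.48.

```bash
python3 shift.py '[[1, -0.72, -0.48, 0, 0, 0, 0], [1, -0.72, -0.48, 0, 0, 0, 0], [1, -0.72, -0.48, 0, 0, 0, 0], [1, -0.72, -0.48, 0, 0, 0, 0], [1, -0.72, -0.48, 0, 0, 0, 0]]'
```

```text
refused: ROWS must be one flat list, 7 numbers to a row, no inner brackets. Nothing was moved.
```

The call was refused and nothing moved: it wants one flat list, 7 numbers to a row, no inner brackets. Same move again in that form.

```bash
python3 shift.py '[1, -0.72, -0.48, 0, 0, 0, 0, 1, -0.72, -0.48, 0, 0, 0, 0, 1, -0.72, -0.48, 0, 0, 0, 0, 1, -0.72, -0.48, 0, 0, 0, 0, 1, -0.72, -0.48, 0, 0, 0, 0]'
python3 shift.py '[1, -0.72, -0.48, 0, 0, 0, 0, 1, -0.72, -0.48, 0, 0, 0, 0, 1, -0.72, -0.48, 0, 0, 0, 0, 1, -0.72, -0.48, 0, 0, 0, 0, 1, -0.72, -0.48, 0, 0, 0, 0]'
python3 shift.py '[1, -0.72, -0.48, 0, 0, 0, 0, 1, -0.72, -0.48, 0, 0, 0, 0, 1, 0, 0, 0, 0, 0, -0.0573, 1, 0, 0, 0, 0, 0, -0.0573, 1, 0, 0, 0, 0, 0, -0.0573]'
python3 - <<'E'
from h import *
s=monitor.state();p=viewer.camera_params("wrist");im=viewer.grab_frame("wrist")[...,::-1].copy()
cv2.imwrite("pics/w1.png",im);np.save("w1.npy",p,allow_pickle=True)
Rt=rot(s["tool_rot"]);print(s["time"],s["tool_pos"],np.arctan2(Rt[1,1],Rt[0,1]),Rt[2],s["joint_pos"],s["contact_force"])
for X in ([.604,.037,.152],):print(proj(p,X))
E
```

```text
time: 0.78
tool_pos: [0.3849, 0.3569, 0.231]
tool_rot: [-0.0, 0.188, 0.982, -0.0]
contact_force: [1.4, 0.6, 0.3]
gripper_width: 1.004
grasp_force: 0.0
time: 1.4
tool_pos: [0.5388, 0.1345, 0.2311]
tool_rot: [-0.0, 0.188, 0.982, 0.0]
contact_force: [1.2, -1.0, -0.1]
gripper_width: 1.0
grasp_force: 0.0
time: 2.02
tool_pos: [0.5995, 0.0468, 0.2307]
tool_rot: [-0.001, -0.084, 0.996, 0.0]
contact_force: [-0.4, 0.3, 0.2]
gripper_width: 1.0
grasp_force: 0.0
2.025 [0.5995 0.0468 0.2307] 1.7383864157560516 [ 0.001   0.0002 -1.    ] [-0.0458 -0.0018  1.6694  0.      1.475  -1.7842] [-0.3772  0.3401  0.1787]
[259.9968 221.9865]
```

View pics/w1.png

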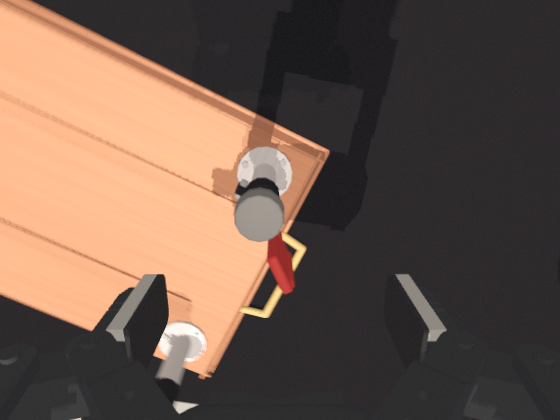

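The wrist view shows the foot at about (259,215), between the open fingers. The red lever runs from (272,240) to (288,290) and the leg base is at (264,172). I'll refine the foot centre.

Run:
```python
from h import *
p=np.load("w1.npy",allow_pickle=True).item()
im=cv2.imread("pics/w1.png");h=cv2.cvtColor(im,cv2.COLOR_BGR2HSV)
m=((h[...,1]<40)&(h[...,2]>60)&(h[...,2]<140)).astype(np.uint8)
m[:186]=0;m[250:]=0;m[:,:225]=0;m[:,295:]=0
m=cv2.morphologyEx(m,cv2.MORPH_OPEN,np.ones((3,3)))
cs,_=cv2.findContours(m,0,1);q=max(cs,key=cv2.contourArea);print(cv2.boundingRect(q),cv2.contourArea(q),cv2.minEnclosingCircle(q))
for x in (250,259,268):print(h[180:246:3,x,2])
for uv in ([259.5,216],[259.5,214],cv2.minEnclosingCircle(q)[0]):print(onz(p,uv,.152))
hr=(((h[...,0]<5)|(h[...,0]>175))&(h[...,1]>180)&(h[...,2]>70)).astype(np.uint8)
cs,_=cv2.findContours(hr,0,1);q=max(cs,key=cv2.contourArea);print("lever",cv2.minAreaRect(q)); b=cv2.boxPoints(cv2.minAreaRect(q));print(b,[onz(p,u,.17)[:2] for u in b])
```

```text
(238, 187, 46, 25) 334.0 ((260.67242431640625, 205.22413635253906), 23.06264877319336)
[227  33  33  77 105 105 153 162 162 161 161 161 161 160 160 159 159 158
 158 158 230 255]
[ 34  33  37  98 106 130 161 163 163 163 164 163 162 162 162 162 160 161
 158 158 156 255]
[ 30  30  33  79 104 105 150 164 163 163 163 163 163 162 161 162 161 159
 160 159 158 176]
[0.6001 0.0361 0.152 ]
[0.5988 0.0359 0.152 ]
[0.5931 0.0357 0.152 ]
lever ((281.79998779296875, 262.0999755859375), (51.87677764892578, 21.913469314575195), 63.43495178222656)
[[260.4 243.8]
 [280.  234. ]
 [303.2 280.4]
 [283.6 290.2]] [array([0.6107, 0.039 ]), array([0.6027, 0.0493]), array([0.6302, 0.0683]), array([0.6388, 0.0577])]
```

In the tool's units: 0.035 m is 0.56, 0.03 m is 0.48, -0.1 rad / 3.1416 = -0.0318.

```bash
python3 shift.py '[1, -0.016, -0.176, 0.16, 0, 0, 0, 1, 0, 0, 0.48, 0, 0, -0.0318, 1, 0, 0, 0.56, 0, 0, 0, 1, 0, 0, 0.56, 0, 0, 0, 1, 0, 0, 0, 0, 0, 0]'
python3 - <<'E'
from h import *
s=monitor.state();Rt=rot(s["tool_rot"]);d=np.array([.6025,.0363,.120])-s["tool_pos"];print(Rt.T@d,np.arctan2(Rt[1,1],Rt[0,1]))
cv2.imwrite("pics/w2.png",viewer.grab_frame("wrist")[...,::-1])
E
```

```text
time: 2.7
tool_pos: [0.5994, 0.0361, 0.1167]
tool_rot: [-0.004, -0.13, 0.992, 0.001]
contact_force: [-0.3, -1.0, -0.1]
gripper_width: 1.003
grasp_force: 0.0
[-0.003  -0.0006 -0.0033] 1.830628937419059
```

View pics/w2.png

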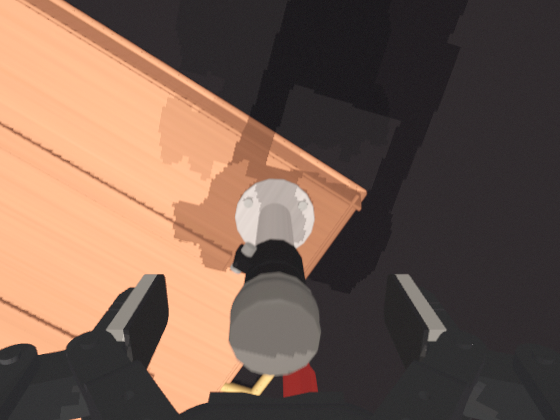

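The foot at (275,330) is centred between the fingers at columns 165 and 395, and the lever at (300,380) is clear. I'll make the fine correction and close.

In the tool's units: -0.003 m is -0.048.

```bash
python3 shift.py '[1, -0.048, 0, -0.048, 0, 0, 0, 0, 0, 0, 0, 0, 0, 0, 0, 0, 0, 0, 0, 0, 0, 0, 0, 0, 0, 0, 0, 0, 0, 0, 0, 0, 0, 0, 0]'
python3 shift.py '[0, 0, 0, 0, 0, 0, 0, 0, 0, 0, 0, 0, 0, 0, 0, 0, 0, 0, 0, 0, 0]'
```

```text
time: 3.38
tool_pos: [0.6056, 0.0371, 0.1251]
tool_rot: [0.0, -0.131, 0.991, -0.0]
contact_force: [-1.2, -0.9, 3.4]
gripper_width: 0.355
grasp_force: 59.1
time: 3.75
tool_pos: [0.6056, 0.037, 0.125]
tool_rot: [0.0, -0.131, 0.991, -0.0]
contact_force: [-2.0, -0.9, 6.1]
gripper_width: 0.35
grasp_force: 59.1
```

In the tool's units: 0.006 m is 0.096, 0.002 m is 0.032.

```bash
python3 shift.py '[0.6, 0, 0, 0, 0, 0, 0, 0.6, 0, 0, 0, 0, 0, 0, 0.6, 0.032, 0, 0.096, 0, 0, 0, 0.6, 0, 0, 0, 0, 0, 0, 0.6, 0, 0, 0, 0, 0, 0]'
python3 shift.py '[0, 0, 0, 0, 0, 0, 0, 0, 0, 0, 0, 0, 0, 0, 0, 0, 0, 0, 0, 0, 0, 0, 0, 0, 0, 0, 0, 0, 0, 0, 0, 0, 0, 0, 0]'
```

```text
time: 4.38
tool_pos: [0.6032, 0.0367, 0.118]
tool_rot: [-0.0, -0.131, 0.991, 0.0]
contact_force: [0.1, 0.4, 0.3]
gripper_width: 0.599
grasp_force: 0.0
time: 5.0
tool_pos: [0.6036, 0.0365, 0.1187]
tool_rot: [0.0, -0.131, 0.991, -0.0]
contact_force: [-1.3, -1.3, 3.4]
gripper_width: 0.356
grasp_force: 59.3
```

In the tool's units: -0.012 m is -0.192, -0.008 m is -0.128.

```bash
python3 shift.py '[0, 0, 0, -0.128, 0, 0, 0, 0, 0, 0, -0.192, 0, 0, 0, 0, 0, 0, -0.192, 0, 0, 0, 0, 0, 0, -0.016, 0, 0, 0, 0, 0, 0, 0, 0, 0, 0]'
python3 shift.py '[0, 0, 0, 0, 0, 0, 0, 0, 0, 0, 0, 0, 0, 0]'
python3 - <<'E'
from h import *
s=monitor.state();print(s["tool_pos"],s["contact_force"])
p=viewer.camera_params("side");im=viewer.grab_frame("side")[...,::-1].copy();cv2.imwrite("pics/s3.png",im)
w=viewer.grab_frame("wrist")[...,::-1]
for z in (.125,.13,.135):print(proj(p,[.603,.0365,z]))
a=cv2.resize(im[150:230,280:370],(540,480),interpolation=cv2.INTER_CUBIC)
b=cv2.resize(w[200:420,150:400],(260,228));b=cv2.copyMakeBorder(b,0,252,0,0,cv2.BORDER_CONSTANT)
cv2.imwrite("pics/m3.png",np.hstack([a,b]))
E
```

```text
time: 5.62
tool_pos: [0.6035, 0.0365, 0.1515]
tool_rot: [0.0, -0.131, 0.991, -0.0]
contact_force: [2.4, -2.4, -1.9]
gripper_width: 0.361
grasp_force: 59.4
time: 5.88
tool_pos: [0.6035, 0.0365, 0.1511]
tool_rot: [0.0, -0.131, 0.991, -0.0]
contact_force: [2.8, -2.8, -1.2]
gripper_width: 0.356
grasp_force: 59.4
[0.6035 0.0365 0.1511] [ 2.8356 -2.7626 -1.2385]
[316.3183 189.1227]
[316.3719 188.0204]
[316.4257 186.9119]
```

View pics/m3.png

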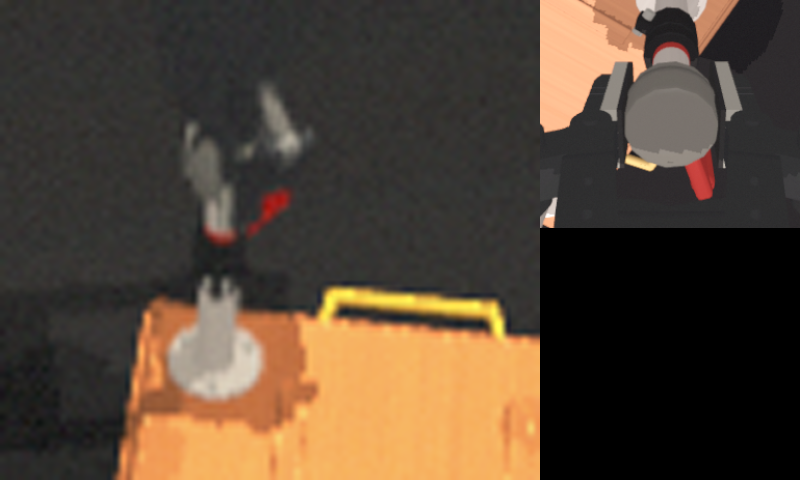

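The wrist inset shows the red band as an arc just above the black ring, and the side view shows it at about (316,190). I'll zoom in to check its height.

Run:
```python
from h import *
p=viewer.camera_params("wrist");w=viewer.grab_frame("wrist")[...,::-1].copy();cv2.imwrite("pics/w4.png",w)
cv2.imwrite("pics/w4c.png",cv2.resize(w[195:285,215:335],(800,600),interpolation=cv2.INTER_CUBIC))
c=np.array([.6033,.0368]);d=p["xyz"][:2]-c;d/=np.linalg.norm(d)
for nm,r,z in (("ring near edge",.013,.130),("ring far",-.013,.13),("tube far? band low",-.008,.130),("band top",-.008,.135),("leg near low",.008,.13),("near top",.008,.135)):
    print(nm,proj(p,np.r_[c-d*(r) if 0 else c+d*r,z]))
```

```text
ring near edge [277.1199 232.895 ]
ring far [277.4751 282.3257]
tube far? band low [277.4094 273.1709]
band top [277.4457 278.2227]
leg near low [277.1909 242.7589]
near top [277.2224 247.1309]
```

View pics/w4c.png

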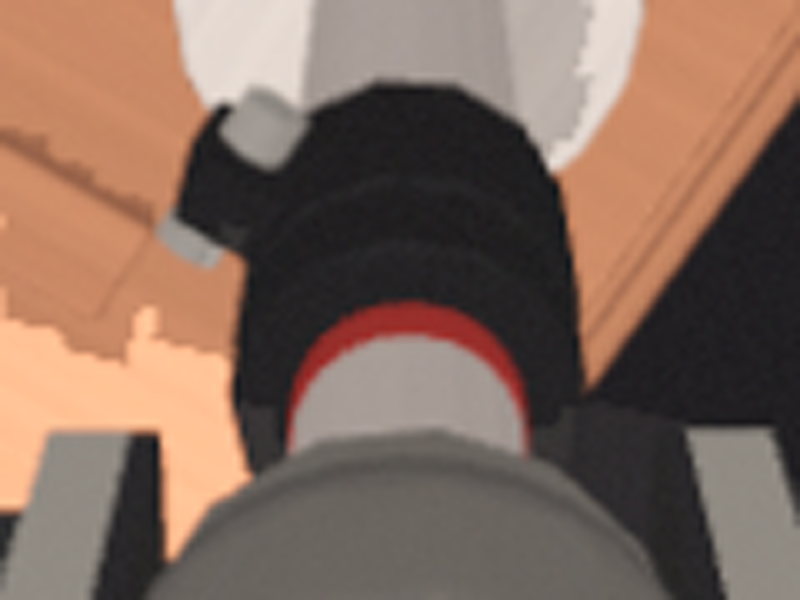

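The whole band is visible with about 5 px of red and its lower edge right at the ring top, so the leg is at its mark. Now I'll turn clockwise (+rz) to push the lever.

In the tool's units: 0.1 rad / 3.1416 = 0.0318.

```bash
python3 shift.py '[0, 0, 0, 0, 0, 0, 0.0318, 0, 0, 0, 0, 0, 0, 0.0318, 0, 0, 0, 0, 0, 0, 0.0318, 0, 0, 0, 0, 0, 0, 0.0318, 0, 0, 0, 0, 0, 0, 0.0318]'
python3 - <<'E'
from h import *
s=monitor.state();Rt=rot(s["tool_rot"]);print(np.arctan2(Rt[1,1],Rt[0,1]),s["ft_torque"],s["tool_pos"])
E
```

```text
time: 6.65
tool_pos: [0.6035, 0.0365, 0.1512]
tool_rot: [0.0, 0.12, 0.993, -0.0]
contact_force: [2.2, -2.8, -1.3]
gripper_width: 0.356
grasp_force: 60.8
1.3297857697992626 [-0.3984 -0.3528  0.14  ] [0.6035 0.0365 0.1512]
```

In the tool's units: 0.1 rad / 3.1416 = 0.0318.

```bash
python3 shift.py '[0, 0, 0, 0, 0, 0, 0.0318, 0, 0, 0, 0, 0, 0, 0.0318, 0, 0, 0, 0, 0, 0, 0.0318, 0, 0, 0, 0, 0, 0, 0.0318, 0, 0, 0, 0, 0, 0, 0]'
python3 - <<'E'
from h import *
s=monitor.state();Rt=rot(s["tool_rot"]);print(np.arctan2(Rt[1,1],Rt[0,1]),s["ft_torque"],s["tool_pos"])
w=viewer.grab_frame("wrist")[...,::-1];t=viewer.grab_frame("side")[...,::-1]
cv2.imwrite("pics/m5.png",np.hstack([cv2.resize(w[180:420,150:400],(400,384)),cv2.resize(t[150:230,280:360],(384,384),interpolation=cv2.INTER_CUBIC)]))
E
```

```text
time: 7.28
tool_pos: [0.6034, 0.0364, 0.1512]
tool_rot: [0.0, 0.313, 0.95, -0.0]
contact_force: [3.6, -3.4, -1.3]
gripper_width: 0.357
grasp_force: 60.2
0.9342198298642116 [-0.4918 -0.3526  0.0692] [0.6034 0.0364 0.1512]
```

View pics/m5.png

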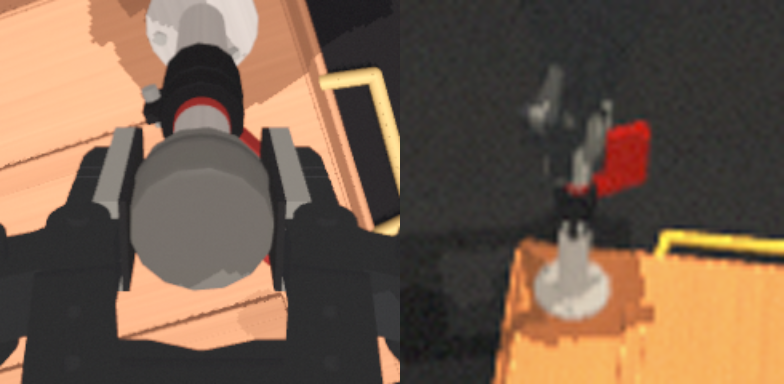

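The lever is following the finger: it is seen at right behind the finger in the wrist view, and about half closed in the side view. The band is still just clear of the ring, so I'll carry on.

In the tool's units: 0.1 rad / 3.1416 = 0.0318.

```bash
python3 shift.py '[0, 0, 0, 0, 0, 0, 0.0318, 0, 0, 0, 0, 0, 0, 0.0318, 0, 0, 0, 0, 0, 0, 0.0159, 0, 0, 0, 0, 0, 0, 0]'
cat > q.py <<'E'
from h import *
s=monitor.state();Rt=rot(s["tool_rot"]);print("ang",np.arctan2(Rt[1,1],Rt[0,1]),s["ft_torque"],s["contact_force"],s["joint_efforts"][5],s["tool_pos"])
p=viewer.camera_params("side");im=viewer.grab_frame("side")[...,::-1]
h=cv2.cvtColor(np.ascontiguousarray(im),cv2.COLOR_BGR2HSV)
m=(((h[...,0]<5)|(h[...,0]>175))&(h[...,1]>180)&(h[...,2]>90)).astype(np.uint8);m[:150]=0;m[230:]=0;m[:,:300]=0;m[:,370:]=0
k,l,st,c=cv2.connectedComponentsWithStats(m);i=1+np.argmax(st[1:,4]);X=onz(p,c[i],.148)[:2]-[.6033,.0366]
print("lever",st[i],c[i],np.linalg.norm(X),"angle",np.arctan2(X[1],X[0])+.299)
E
python3 q.py
```

```text
time: 7.88
tool_pos: [0.6034, 0.0364, 0.1512]
tool_rot: [0.0, 0.429, 0.903, -0.0]
contact_force: [2.5, -4.7, -1.2]
gripper_width: 0.354
grasp_force: 60.6
ang 0.6845091426698959 [-0.5733 -0.3587  0.104 ] [ 2.5421 -4.719  -1.1926] 0.18098470754921436 [0.6034 0.0364 0.1512]
lever [321 178  12  14 121] [326.7355 184.405 ] 0.030573358340785423 angle 0.07063491270242209
```

In the tool's units: 0.05 rad / 3.1416 = 0.0159.

```bash
python3 shift.py '[0, 0, 0, 0, 0, 0, 0.0159, 0, 0, 0, 0, 0, 0, 0.0095, 0, 0, 0, 0, 0, 0, 0.0064, 0, 0, 0, 0, 0, 0, 0]'
python3 q.py; python3 shift.py '[0, 0, 0, 0, 0, 0, 0.0095, 0, 0, 0, 0, 0, 0, 0.0095, 0, 0, 0, 0, 0, 0, 0]'; python3 q.py
```

```text
time: 8.43
tool_pos: [0.6034, 0.0364, 0.1512]
tool_rot: [0.0, 0.473, 0.881, -0.0]
contact_force: [3.2, -4.9, -1.1]
gripper_width: 0.357
grasp_force: 60.8
ang 0.5847370581258402 [-0.6534 -0.3454  0.142 ] [ 3.2229 -4.885  -1.0763] 0.15138144604861736 [0.6034 0.0364 0.1512]
lever [321 179  12  13 125] [326.864 185.272] 0.031227814198161417 angle -0.04426891803210731
time: 8.85
tool_pos: [0.6033, 0.0364, 0.1512]
tool_rot: [0.0, 0.5, 0.866, -0.0]
contact_force: [2.4, -4.1, -1.8]
gripper_width: 0.357
grasp_force: 60.8
ang 0.5247344526735437 [-0.662  -0.3105  0.1233] [ 2.4176 -4.0761 -1.8418] 0.16631796956062317 [0.6033 0.0364 0.1512]
lever [321 179  12  13 124] [327.0323 185.371 ] 0.03178469407128873 angle -0.05428274694991969
```

In the tool's units: 0.03 rad / 3.1416 = 0.0095.

```bash
for i in 1; do python3 shift.py '[0, 0, 0, 0, 0, 0, 0.0095, 0, 0, 0, 0, 0, 0, 0]'; python3 q.py; done; python3 shift.py '[0, 0, 0, 0, 0, 0, 0.0095, 0, 0, 0, 0, 0, 0, 0]'; python3 q.py
```

```text
time: 9.15
tool_pos: [0.6033, 0.0364, 0.1512]
tool_rot: [0.0, 0.512, 0.859, -0.0]
contact_force: [2.1, -4.6, -1.3]
gripper_width: 0.355
grasp_force: 60.8
ang 0.4947783474122245 [-0.5571 -0.374   0.1451] [ 2.1301 -4.5974 -1.3302] 0.1685379585251212 [0.6033 0.0364 0.1512]
lever [321 179  12  14 121] [326.9917 185.595 ] 0.031808917725181136 angle -0.08391070503369197
time: 9.45
tool_pos: [0.6033, 0.0363, 0.1513]
tool_rot: [0.0, 0.525, 0.851, -0.0]
contact_force: [2.6, -5.4, -1.8]
gripper_width: 0.359
grasp_force: 60.8
ang 0.4647177889587243 [-0.6161 -0.3323  0.1032] [ 2.6042 -5.4471 -1.7526] 0.17096157185733318 [0.6033 0.0363 0.1513]
lever [320 179  13  14 123] [326.7886 185.7805] 0.031352022419017876 angle -0.11223564227125654
```

In the tool's units: 0.04 rad / 3.1416 = 0.0127.

```bash
python3 shift.py '[0, 0, 0, 0, 0, 0, 0.0127, 0, 0, 0, 0, 0, 0, 0]'; python3 q.py; python3 shift.py '[0, 0, 0, 0, 0, 0, 0.0127, 0, 0, 0, 0, 0, 0, 0]'; python3 q.py
```

```text
time: 9.75
tool_pos: [0.6034, 0.0365, 0.1513]
tool_rot: [0.0, 0.542, 0.84, -0.0]
contact_force: [3.4, -4.4, -2.2]
gripper_width: 0.361
grasp_force: 62.8
ang 0.4252231918899205 [-0.5597 -0.3712  0.2838] [ 3.4    -4.4249 -2.1628] 0.3602501191198826 [0.6034 0.0365 0.1513]
lever [321 180  12  13 122] [326.8279 186.0246] 0.03168202884839354 angle -0.14259248883609565
time: 10.05
tool_pos: [0.6034, 0.0367, 0.1513]
tool_rot: [0.0, 0.559, 0.829, -0.0]
contact_force: [2.6, -4.0, -0.8]
gripper_width: 0.358
grasp_force: 65.5
ang 0.38560201454104437 [-0.366  -0.3326  0.5103] [ 2.6068 -3.9633 -0.8089] 0.5883948504924774 [0.6034 0.0367 0.1513]
lever [321 180  12  13 121] [326.7851 185.9752] 0.03151150074404689 angle -0.13738743256573038
```

The j6 effort rose from 0.17 to 0.59 N·m and the lever stopped moving, so it has reached its stop. I'll relax slightly and look once more.

In the tool's units: -0.02 rad / 3.1416 = -0.0064.

```bash
python3 shift.py '[0, 0, 0, 0, 0, 0, -0.0064, 0, 0, 0, 0, 0, 0, 0, 0, 0, 0, 0, 0, 0, 0]'; python3 q.py
python3 - <<'E'
from h import *
w=viewer.grab_frame("wrist")[...,::-1];t=viewer.grab_frame("side")[...,::-1]
cv2.imwrite("pics/m6.png",np.hstack([cv2.resize(w[180:420,150:400],(400,384)),cv2.resize(t[150:310,280:420],(400,457),interpolation=cv2.INTER_CUBIC)[:384]]))
E
```

```text
time: 10.48
tool_pos: [0.6034, 0.0366, 0.1513]
tool_rot: [0.0, 0.551, 0.835, -0.0]
contact_force: [2.8, -4.3, -0.7]
gripper_width: 0.355
grasp_force: 63.9
ang 0.4045885445250059 [-0.4338 -0.3809  0.4601] [ 2.7545 -4.2854 -0.7034] 0.4084271192550659 [0.6034 0.0366 0.1513]
lever [321 180  12  13 123] [326.9024 186.0081] 0.031883791718125346 angle -0.13860349622013712
```

View pics/m6.png

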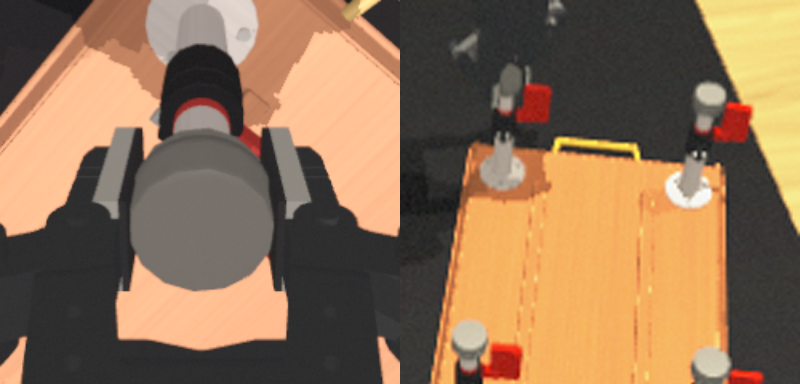

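The lever at crop (537,103) now lies parallel to the other three. The foot is still held, and the red band at (505,112) is at the ring top.

```bash
python3 -c "
from plant import manip, viewer, monitor
print(manip.job_done())"
```

```text
the job is handed in; nothing more can be done
None
```

I handed the job in at about 10.5 s with the gripper still holding the foot, the leg about 32.5 mm up with its red band just clear of the ring, and the lever closed against its stop; the gripper never went near the cups, saucers or jar, and no verdict came back.

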